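# Open the flush shutter of a microscope light base and seat the specimen jar on its glass

## Robot

A 7-joint arm with a two-finger parallel gripper is mounted at the origin on the work surface. World frame = base frame: x ahead of the robot, y to its left, z up, the work surface at z = 0. Lengths are in m, angles in degrees, forces in N, time in s.
With the tool pointing down it reaches from about 0.425 to 0.875 m from the base axis. Payload 8.4 kg.
Tool frame: the origin (TCP) lies midway between the tips of the shut fingers; the grasp point (between the pads) lies 19 mm behind it; z points along the fingers, y is the line along which they close (so a half turn about z gives the same grasp; the last joint's range is limited). The gripper opens to 85 mm and grips with 20 to 120 N. Pads are 22 mm wide; open, the fingers measure 114 mm over their backs; the gripper's body (76 mm by 85 mm) begins 54 mm behind the grasp point. The pads swing forward as they close: fully open they stand 13 mm farther back than shut.
Start: joints at [-70.199, 19.091, 2.286, 83.961, -0.768, 76.965, -3.352], TCP at [0.28, 0.587, 0.231] pointing down, gripper open.
Joint ranges: [-147.57, 147.57], [-21.85, 119.76], [-74.77, 79.35], [14.55, 137.4], [-85.83, 265.84], [4.83, 119.75], [-152.11, 152.11]. Speed limits (degrees/s): [127.2, 127.2, 159.86, 159.86, 180, 180, 180].

## Interface

Orientations are given as [roll, pitch, yaw] about the fixed x, y, z axes, in that order (R = Rz(yaw) Ry(pitch) Rx(roll)).
In Python, from workcell import manip gives the robot as it stands.
- The arm moves only by the shell command python3 -m pendant 'ROWS'. ROWS is JSON, a list of rows, each a list of 7 numbers: the turn, a rotation vector about the world's x, y, z as a fraction of full scale, then the shift along the world's x, y, z as a fraction of full scale, then the opening, from 0 (shut) to 1 (fully open). In form: [[rx, ry, rz, dx, dy, dz, hand], ...]. A call has 1 to 10 rows; each row shifts and turns the commanded pose from where the row before left it; what a row does not reach is not made up. Full scale, the value 1, is 0.04 m for a shift and 10 degrees for a turn. A row lasts 1/8 s, in which the tool goes at most 62.5 mm and 10.7 degrees, less where a joint would pass 70% of its speed; a pose out of reach is approached as far as the arm can. A call with a number of a shift or a turn outside -1 to 1 is refused whole. A call with a gripper value outside its range is refused whole. The fingers move at their own pace and stop on an object; the grip force is fixed at half the most. Time passes only in rows, so rows that do not move let the fingers close. It gives the time, the measured TCP pose, the force, the opening and the grip force at its end, in the units of the state.
- manip.get_obs(): the state, without advancing time (a new reading comes with each control period).
- manip.read_camera(name): name is "scene" or "top" or "wrist"; returns the picture (420x560x3 uint8, red, green, blue); there is no depth.
- manip.calibration(name): a dict with "K" (3x3 intrinsics, pixels), "dist_coeffs" ([k1, k2, p1, p2, k3] as OpenCV has them; the pictures are not rectified), "world_from_camera" (4x4, takes a point from camera to world coordinates). Camera axes: x right, y up, looking along -z (the intrinsics and any distortion apply to the point x, -y, -z); pixel columns grow to the right and rows downward; lengths in m; the calibration is good to about 2 mm. A picture is of the moment at which its call begins: read the wrist's pose just before it. calibration takes no time and is no camera call; for the wrist camera it gives the pose at the moment of the call.
- manip.hand_in(): hands the job in; it is judged then, once.
Trained networks look in the newest picture that a camera, given by its name, has taken for a name from the list of things; names that differ only in an ending like _2 or _b are one class to them, and where a whole thing is asked for, a point or a joint stands for the part that bears it (a point fixed in the world has none). Each returns a list of dicts, best first, with "conf" (0 to 1); they miss things now and then, are a little off and sometimes report something else, mostly with a low value. They report only what shows in the picture. A call takes as long as a camera call.
- manip.look_for(camera, name): "box" ([left, top, right, bottom] in pixels, round what is visible of it).
- manip.landmark_of(camera, name): "location" ([column, row] in pixels: a listed point, or the origin of a listed thing).
The state is a dict: "time_s": time; "q": joint angles; "joint_vel": joint speeds; "joint_torque": joint torques, N m; "eef_pos": TCP position; "tcp_rot": TCP orientation; "ft_force": force on the tool from outside, world axes, zero at the start; "moment": the same for the moment, N m; "finger_gap": opening from 0.0 (shut) to 1.0 (fully open); "grip_force": force on a finger pad.
Only numpy, scipy, OpenCV 4.12 (cv2) and the standard library are available. Lean on these libraries where they do the work, as an engineer would, in place of code of your own. Each camera call takes 0.05 s, during which the arm holds its last target. There are 200 camera calls.

## Task

The white light base has a flush metal shutter leaf without a handle: press down on the leaf for friction and slide it all the way open to its stop, never pressing on the light base with more than 15 N. Then set the short specimen jar down gently and upright in the round seat that was under the leaf, flat on the glass, and let go. Do not push the other things on the bench about.

Things in the scene. Friction and masses are not known exactly. Their poses are not given: they have to be found in the camera images.
- lightbase: Microscope light base: white box 108 (its x) x 183 (its y) mm, rim top 70 mm above the bench, on a black plinth 128 x 200 x 14 mm fixed to the bench. Origin: centre of the plinth's underside, z up. The leaf opens towards +y. The box is out of level: tipped about the plinth's x axis by up to 0.04 rad either way, so the leaf may rise or fall up to 3 mm over its travel.
- cover (a point): Fixed point in the plane of the white rim's top, 70 mm above the bench, over the centre of the closed leaf (y is the way it opens). The leaf is a smooth dark steel plate 79 (x) x 84 (y) x 4 mm whose top lies 0 to 6 mm below the rim (differs each time, feel for it). It is sprung: 1 mm for 8 N, down hard after 2.5 mm. It drags with 4 N: a push of 7 to 10 N carries it.
- leaf (a joint): How far the leaf is open along the light base's +y, in m: 0 closed (over the seat), 0.075 against its stop, fully open. It starts closed or up to 8 mm open.
- seat (a point): Centre of the glass at the bottom of the round seat, in the light base 37 mm from its middle towards its -y, 51 mm above the bench when level. The seat is a round recess 54 mm across; the glass lies 19 mm below the top of the rim and 5 mm below the floor of the leaf's channel. z points up out of the glass.
- jar: The short specimen jar: clear glass with a white cap, 44 mm diameter, 70 mm tall overall, about 0.09 kg. The shortest and slimmest upright container on the bench. Origin: centre of its underside; z up.
- bottle: Bystander: white bottle, 56 mm diameter, 125 mm tall. Origin under its centre.
- beaker: Bystander: open glass beaker, 64 mm across, 85 mm tall. Origin under its centre.
- flask: Bystander: round green glass flask with a thin neck, 64 mm across, 100 mm tall. Origin under its centre.
- tipbox: Bystander: blue box with clear lid, 87 x 122 x 56 mm. Origin under its centre.
- slidebox: Bystander: cardboard box, 88 x 170 x 34 mm. Origin under its centre.
- pipette: Bystander: hand pipette lying on the bench, about 280 mm long along its x, 26 mm thick. Origin under the middle of its length.

How it is judged:
By the outcome, as a careful person would: the job done as asked, in the order asked, and still so for the second after the job is handed in, with the robot touching nothing.
It also fails if it takes over 61 s, if anything falls off the work surface, if the arm or the gripper's body presses on something with over 40 N, if the wrist force passes 120 N, or if a joint passes its speed limit or range.

## Working session

There is one attempt and no reset: what is moved stays moved. The work goes in short steps, Python scripts to look and compute and a shell command to move; the robot and the scene stay as the last step left them, time stands still between calls to the robot, and variables do not carry over. Pictures are saved under pics/ and viewed, at most 10 in all, crops included, and the job is handed in when it is done.

```bash
mkdir -p pics
cat > h.py <<'E'
import numpy as np, cv2
from workcell import manip
def ray(cam,px,cal=None):
    c=cal or manip.calibration(cam); K=np.array(c["K"]);d=np.array(c["dist_coeffs"])
    u=cv2.undistortPoints(np.array([[px]],float),K,d)[0,0]
    T=np.array(c["world_from_camera"]); v=T[:3,:3]@np.array([u[0],-u[1],-1.])
    return T[:3,3],v
def at_z(cam,px,z,cal=None):
    o,v=ray(cam,px,cal); return o+v*(z-o[2])/v[2]
def shot(cam,name=None):
    im=manip.read_camera(cam)
    if name: cv2.imwrite(f"pics/{name}.png",im[:,:,::-1])
    return im
def proj(cam,P):
    c=manip.calibration(cam);T=np.linalg.inv(np.array(c["world_from_camera"]))
    p=T[:3,:3]@np.array(P)+T[:3,3]; p=np.array([p[0],-p[1],-p[2]])
    return cv2.projectPoints(p.reshape(1,1,3),np.zeros(3),np.zeros(3),np.array(c["K"]),np.array(c["dist_coeffs"]))[0].ravel()
E
python3 - <<'E'
from h import *
for cam in ["top","scene"]:
    shot(cam,cam+"0")
    for n,z in [("lightbase",0),("cover",.07),("seat",.051),("jar",0),("bottle",0),("beaker",0),("flask",0),("tipbox",0),("slidebox",0),("pipette",0)]:
        r=manip.landmark_of(cam,n)[:2]
        for a in r: print(cam,n,np.round(a["location"],1),round(a["conf"],2),np.round(at_z(cam,a["location"],z),3))
o=manip.get_obs();print(o)
E
```

```text
top lightbase [266.7 220.6] 0.6 [0.545 0.048 0.   ]
top cover [282.7 220. ] 0.75 [0.538 0.01  0.07 ]
top seat [282.4 220.8] 0.67 [0.538 0.011 0.051]
top seat [238.6 131.1] 0.18 [0.753 0.111 0.051]
top jar [166.1 187.1] 0.83 [0.631 0.294 0.   ]
top bottle [171.7 251.3] 0.69 [0.474 0.279 0.   ]
top beaker [406.9 231. ] 0.97 [ 0.514 -0.291  0.   ]
top flask [314.  128.5] 0.69 [ 0.772 -0.071  0.   ]
top tipbox [237.  129.7] 0.6 [0.772 0.119 0.   ]
top slidebox [426.1 164.4] 0.73 [ 0.678 -0.347  0.   ]
top pipette [144.5 306.5] 0.94 [0.341 0.345 0.   ]
top pipette [426.  166.7] 0.71 [ 0.673 -0.347  0.   ]
scene lightbase [290.6 216.3] 0.94 [0.547 0.042 0.   ]
scene cover [356.3 276.5] 0.68 [0.811 0.092 0.07 ]
scene cover [278.7 194.1] 0.63 [0.528 0.018 0.07 ]
scene seat [278.4 201.3] 0.55 [0.534 0.015 0.051]
scene jar [395.4 216.5] 0.68 [0.636 0.296 0.   ]
scene jar [277.9 203.6] 0.66 [0.493 0.026 0.   ]
scene bottle [362.5 178.9] 0.83 [0.479 0.279 0.   ]
scene beaker [292.3 217.3] 0.26 [0.551 0.045 0.   ]
scene flask [275.3 302.4] 0.64 [ 0.773 -0.072 -0.   ]
scene tipbox [355.  277.3] 0.
[... 188 characters left out ...]
time_s': 1.1, 'q': array([-70.19830004,  19.09141594,   2.28578073,  83.96013745,
        -0.76836827,  76.96456217,  -3.35011221]), 'joint_vel': array([ 0.02435987,  0.00256922, -0.00174177,  0.00765412,  0.04884912,
       -0.01946256, -0.0742453 ]), 'joint_torque': array([-5.38196819e-04, -6.58324742e+01,  1.36243556e+00, -4.05811429e+01,
        1.65437884e-02,  3.26884619e-03, -4.07166499e-05]), 'eef_pos': array([0.27968112, 0.5867373 , 0.23131198]), 'tcp_rot': array([-1.79999042e+02, -1.06231330e-03,  1.54514677e+02]), 'ft_force': array([ 0.53365113, -0.8002661 , -0.10643095]), 'moment': array([-0.01569096, -0.02112426,  0.0573777 ]), 'grip_force': 0.0, 'finger_gap': 1.003669740249514}
```

```bash
python3 -c "
import cv2,numpy as np
" ; ls pics
```

```text
scene0.png
top0.png
```

View pics/top0.png

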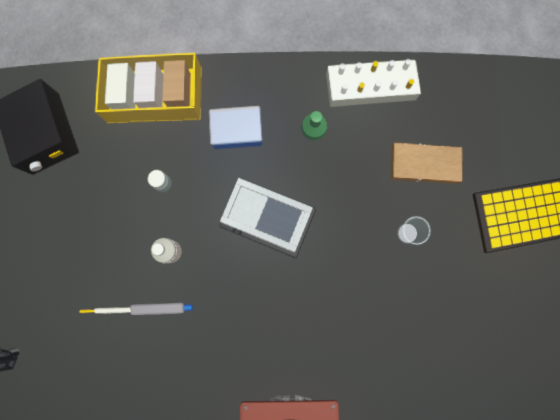

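View pics/scene0.png

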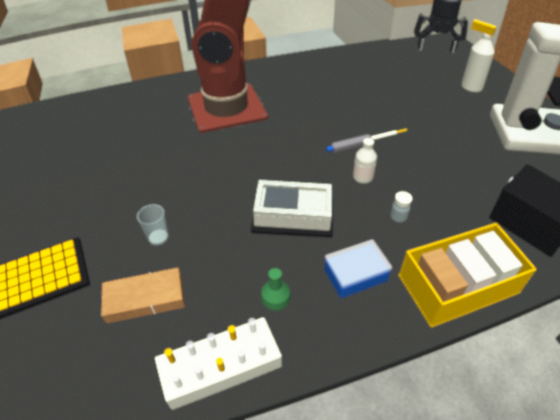

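The top view shows the light base at about (267,217). The dark leaf sits at its lower right (282,221), so it opens towards the upper left. The jar is at (160,181) and is clear of the bottle at (167,250). Next I get the base yaw from the rim outline.

```bash
python3 - <<'E'
from h import *
im=cv2.imread("pics/top0.png"); g=cv2.cvtColor(im,6)
m=np.zeros_like(g); m[172:262,212:322]=(g[172:262,212:322]>95)*255
m=cv2.morphologyEx(m,cv2.MORPH_CLOSE,np.ones((3,3)))
c=max(cv2.findContours(m,0,1)[0],key=cv2.contourArea)
b=cv2.boxPoints(cv2.minAreaRect(c)); print(b)
P=np.array([at_z("top",p,.07)[:2] for p in b]);print(P,P.mean(0))
for i in range(4):
    e=P[(i+1)%4]-P[i];print(np.linalg.norm(e),np.degrees(np.arctan2(e[1],e[0])))
E
python3 -m pendant '[[0,0,0,0.4,-1,0,0],[0,0,0,0.4,-1,0,0],[0,0,0,0.5,-1,0,0],[0,0,0,0.5,-1,0,0],[0,0,0,0.5,-1,0,0],[0,0,0,0.5,-1,0,0],[0,0,0,0.5,-1,0,0],[0,0,0,0.5,-1,0,0],[0,0,0,0.5,-1,0,0],[0,0,0,0.5,-1,0,0]]'
```

```text
[[217.94969 221.97928]
 [237.12718 175.4053 ]
 [314.02954 207.07098]
 [294.85205 253.64496]]
[[ 0.53595577  0.15668619]
 [ 0.6425462   0.11268505]
 [ 0.56662149 -0.06153211]
 [ 0.46195385 -0.01617329]] [0.55176933 0.04791646]
0.11531530613381437 -22.43111560134318
0.1900425757508053 -113.54781369423738
0.11407338978071623 156.56999938150736
0.1880337359969451 66.82401331949151
time_s: 2.35
eef_pos: [0.4722, 0.1854, 0.2316]
tcp_rot: [180.0, 0.0, 154.5]
ft_force: [0.7, 0.2, 0.9]
finger_gap: 0.0
grip_force: 0.0
```

```bash
python3 -m pendant '[[0,0,0,0.4,-1,0.3,0],[0,0,0,0.4,-1,0.3,0],[0,0,0,0.4,-0.8,0.3,0],[0,0,0,0.4,-0.8,0.3,0]]'
python3 - <<'E'
from h import *
print(manip.get_obs()["eef_pos"]); shot("wrist","w1"); print(np.round(manip.calibration("wrist")["world_from_camera"],3))
for n,z in [("lightbase",0),("cover",.07),("seat",.051)]:
    for a in manip.landmark_of("wrist",n)[:2]: print(n,np.round(a["location"],1),round(a["conf"],2),np.round(at_z("wrist",a["location"],z),4))
E
```

```text
time_s: 2.85
eef_pos: [0.5361, 0.0416, 0.28]
tcp_rot: [180.0, 0.0, 154.5]
ft_force: [-0.3, -0.2, 0.2]
finger_gap: 0.003
grip_force: 0.0
[0.53608426 0.04155177 0.27996819]
[[ 0.435 -0.862 -0.26   0.472]
 [ 0.9    0.417  0.126  0.069]
 [ 0.    -0.289  0.957  0.424]
 [ 0.     0.     0.     1.   ]]
lightbase [283.1 174.3] 0.64 [0.5513 0.0396 0.    ]
lightbase [278.6 347.8] 0.55 [ 0.7685 -0.0712  0.    ]
cover [249.2 191. ] 0.88 [0.5372 0.0098 0.07  ]
seat [250.9 184.9] 0.72 [0.5348 0.0128 0.051 ]
```

View pics/w1.png

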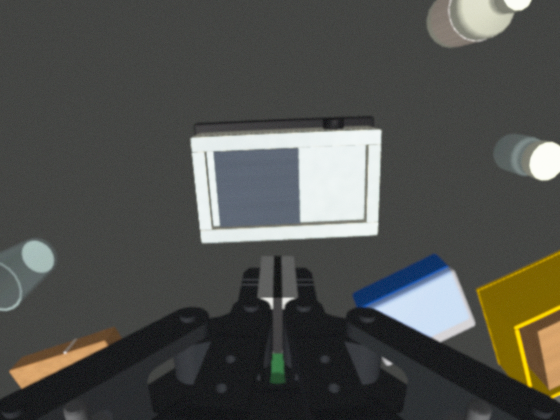

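The wrist view shows the rim corners at (192,139), (380,130), (377,236) and (202,243). The dark leaf spans about (215,150) to (300,225), and there's an 8 px gap at its left end, so it starts a few mm open.

Run:
```python
from h import *
f=lambda L,z:np.array([at_z("wrist",p,z) for p in L])[:,:2]
R=f([(192,139),(380,130),(377,236),(202,243)],.07);print(R,R.mean(0))
for i in range(4):
    e=R[(i+1)%4]-R[i];print(np.linalg.norm(e),np.degrees(np.arctan2(e[1],e[0])))
L=f([(215,150),(298,149),(300,224),(219,227)],.067);print(L,L.mean(0))
for i in range(4):
    e=L[(i+1)%4]-L[i];print(np.linalg.norm(e),np.degrees(np.arctan2(e[1],e[0])))
print(manip.calibration("wrist")["K"])
```

```text
[[ 0.46661099 -0.01474102]
 [ 0.53636197  0.15110566]
 [ 0.63590607  0.10916918]
 [ 0.56451947 -0.05766921]] [0.55084962 0.04696615]
0.17991753646952832 67.18958874077155
0.10801710084890481 -22.844983993762217
0.18146926299487012 -113.16505089452528
0.10690603653822811 156.32484648717758
[[ 4.85776455e-01 -3.98037485e-04]
 [ 5.19806476e-01  7.25814373e-02]
 [ 5.90383440e-01  4.23902819e-02]
 [ 5.57373268e-01 -3.42033156e-02]] [0.53833491 0.02009259]
0.08052357482482803 65.00055873590537
0.07676336127963641 -23.160093290769623
0.08340414055182918 -113.31498975505997
0.07917638805304729 154.72510972951056
[[366.02861171   0.         277.16420311]
 [  0.         366.02861171 208.021231  ]
 [  0.           0.           1.        ]]
```

```bash
cat > chk.py <<'E'
# exit 1 (stops an && chain) once |Fz| is over argv[1]; prints z and force
import sys; from h import *
o=manip.get_obs(); F=o["ft_force"]; print("t %.2f"%o["time_s"],"pos",np.round(o["eef_pos"],4),"F",np.round(F,1))
sys.exit(abs(F[2])>float(sys.argv[1]))
E
python3 -m pendant '[[0,0,0.25,0,-0.6,-1,0],[0,0,0,0.05,0,-1,0],[0,0,0,0,0,-1,0],[0,0,0,0,0,-1,0],[0,0,0,0,0,-0.8,0],[0,0,0,0,0,-0.25,0],[0,0,0,0,0,0,0],[0,0,0,0,0,0,0]]'; python3 chk.py 3
```

```text
time_s: 4.05
eef_pos: [0.5385, 0.0191, 0.0786]
tcp_rot: [179.9, 0.1, 157.0]
ft_force: [0.3, -0.2, -0.1]
finger_gap: 0.0
grip_force: 0.0
t 4.05 pos [0.5385 0.0191 0.0786] F [ 0.3 -0.2 -0.1]False
```

```bash
sed -i 's/sys.exit(abs(F\[2\])>float(sys.argv\[1\]))/sys.exit(int(abs(F[2])>float(sys.argv[1])))/' chk.py
python3 -m pendant '[[0,0,0,0,0,-0.075,0],[0,0,0,0,0,-0.075,0],[0,0,0,0,0,0,0]]' >/dev/null && python3 chk.py 3 && python3 -m pendant '[[0,0,0,0,0,-0.025,0],[0,0,0,0,0,0,0]]' >/dev/null && python3 chk.py 3 && python3 -m pendant '[[0,0,0,0,0,-0.025,0],[0,0,0,0,0,0,0]]'>/dev/null && python3 chk.py 3 && python3 -m pendant '[[0,0,0,0,0,-0.025,0],[0,0,0,0,0,0,0]]' >/dev/null&& python3 chk.py 3 && python3 -m pendant '[[0,0,0,0,0,-0.025,0],[0,0,0,0,0,0,0]]'>/dev/null && python3 chk.py 3 && python3 -m pendant '[[0,0,0,0,0,-0.025,0],[0,0,0,0,0,0,0]]'>/dev/null && python3 chk.py 3 && python3 -m pendant '[[0,0,0,0,0,-0.025,0],[0,0,0,0,0,0,0]]'>/dev/null && python3 chk.py 3 && python3 -m pendant '[[0,0,0,0,0,-0.025,0],[0,0,0,0,0,0,0]]' >/dev/null&& python3 chk.py 3
```

```text
t 4.42 pos [0.5376 0.0187 0.0712] F [0.9 0.6 0.1]
t 4.67 pos [0.5376 0.0187 0.0703] F [ 0.   0.3 -0. ]
t 4.92 pos [0.5376 0.0187 0.0692] F [-0.7 -0.   0.1]
t 5.17 pos [0.5376 0.0187 0.0682] F [ 0.4 -1.1 -0.9]
t 5.42 pos [0.5376 0.0187 0.0672] F [0.1 0.4 0.4]
t 5.67 pos [0.5376 0.0187 0.0662] F [ 0.1 -0.5 -0. ]
t 5.92 pos [0.5377 0.0187 0.0652] F [-0.7 -0.   0.2]
t 6.17 pos [0.5377 0.0186 0.0645] F [-0.2 -0.1  4.6]
```

```bash
python3 -m pendant '[[0,0,0,0,0,-0.018,0],[0,0,0,0,0,0,0]]'>/dev/null; python3 chk.py 13 && python3 -m pendant '[[0,0,0,0.02,0.046,0,0],[0,0,0,0.02,0.046,0,0],[0,0,0,0.02,0.046,0,0],[0,0,0,0,0,0,0]]'>/dev/null; python3 chk.py 3
```

```text
t 6.42 pos [0.5378 0.0185 0.064 ] F [-2.5 -1.6  7.5]
t 6.92 pos [0.54   0.0238 0.064 ] F [-4.2 -0.8  8. ]
```

```bash
python3 -m pendant '[[0,0,0,0.04,0.092,0,0],[0,0,0,0.04,0.092,0,0],[0,0,0,0,0,0,0]]'>/dev/null; python3 chk.py 3
python3 - <<'E'
from h import *
shot("wrist","w2")
o=manip.get_obs();print(o["ft_force"],o["eef_pos"])
E
```

```text
t 7.30 pos [0.5433 0.0314 0.0639] F [-2.1 -1.   7.4]
[-2.23280835 -1.76137924  6.73396773] [0.54327579 0.03140341 0.06392197]
```

View pics/w2.png

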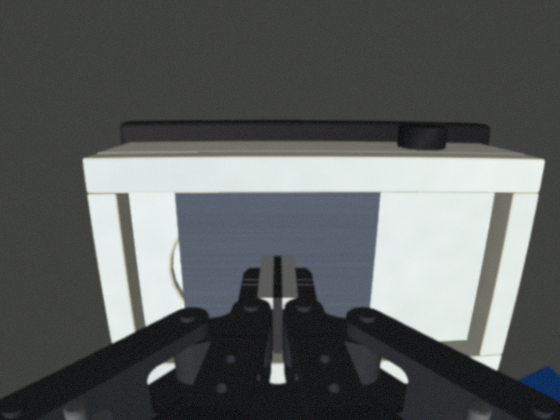

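The wrist view shows the leaf moving with the finger: the seat's ring is now uncovered at (178,265). I'll carry on and watch the force.

```bash
cat > rng.py <<'E'
# continue an && chain only while Fz (mean of the reading) stays within argv[1]..argv[2]
import sys; from h import *
o=manip.get_obs(); F=o["ft_force"]; u=np.array([.391,.920])
print("t %.2f"%o["time_s"],"pos",np.round(o["eef_pos"],4),"F",np.round(F,1),"along %.1f"%(F[:2]@u))
sys.exit(0 if float(sys.argv[1])<F[2]<float(sys.argv[2]) and F[:2]@u>-7 else 1)
E
python3 -m pendant '[[0,0,0,0.04,0.092,-0.003,0],[0,0,0,0.04,0.092,0,0]]'>/dev/null; python3 rng.py 6 10.5 && python3 -m pendant '[[0,0,0,0.04,0.092,0,0],[0,0,0,0.04,0.092,0,0]]'>/dev/null; python3 rng.py 6 10.5 && python3 -m pendant '[[0,0,0,0.04,0.092,0,0],[0,0,0,0.04,0.092,0,0]]'>/dev/null; python3 rng.py 6 10.5
```

```text
t 7.60 pos [0.5462 0.0382 0.0637] F [-4.5 -3.1  8.3] along -4.7
t 7.85 pos [0.5494 0.0457 0.0636] F [-4.1 -3.4  5.9] along -4.7
t 7.85 pos [0.5494 0.0457 0.0636] F [-4.1 -3.4  5.9] along -4.7
```

```bash
python3 -m pendant '[[0,0,0,0,0,-0.008,0],[0,0,0,0.04,0.092,-0.003,0],[0,0,0,0.04,0.092,-0.003,0]]'>/dev/null; python3 rng.py 6.3 10 && python3 -m pendant '[[0,0,0,0.04,0.092,-0.003,0],[0,0,0,0.04,0.092,-0.003,0]]'>/dev/null && python3 rng.py 6.3 10 && python3 -m pendant '[[0,0,0,0.04,0.092,-0.003,0],[0,0,0,0.04,0.092,-0.003,0]]'>/dev/null && python3 rng.py 6.3 10
```

```text
t 8.22 pos [0.5526 0.0531 0.0632] F [-4.6 -2.5  8.8] along -4.1
t 8.47 pos [0.5558 0.0605 0.063 ] F [-4.8 -2.2  8.3] along -3.9
t 8.72 pos [0.559  0.0679 0.0627] F [-4.6 -1.8  9. ] along -3.5
```

```bash
python3 -m pendant '[[0,0,0,0.04,0.092,-0.002,0],[0,0,0,0.04,0.092,-0.002,0]]'>/dev/null; python3 rng.py 6.3 10 && python3 -m pendant '[[0,0,0,0.04,0.092,-0.002,0]]'>/dev/null && python3 rng.py 6.3 10 && python3 -m pendant '[[0,0,0,0.02,0.046,-0.001,0],[0,0,0,0.02,0.046,-0.001,0]]'>/dev/null && python3 rng.py 6.3 10
python3 - <<'E'
from h import *
shot("wrist","w3")
E
```

```text
t 8.97 pos [0.5621 0.0753 0.0626] F [-4.9 -1.7  9.2] along -3.5
t 9.10 pos [0.5637 0.079  0.0625] F [-3.5 -3.6  7.2] along -4.7
t 9.35 pos [0.5653 0.0824 0.0623] F [-4.1 -4.7  8.2] along -5.9
```

View pics/w3.png

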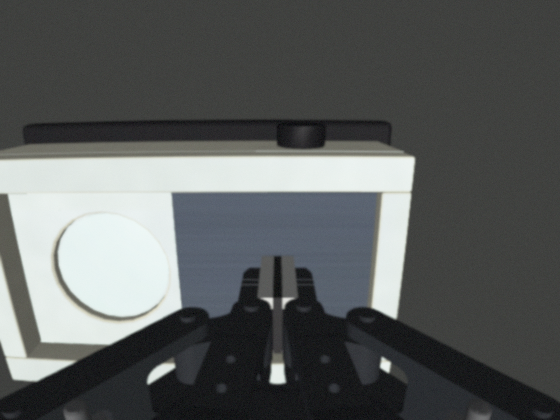

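The seat is fully uncovered with its centre at about (113,265), and the leaf's far edge (375) is right by the end wall. Now I'll push firmly up to the stop.

```bash
python3 -m pendant '[[0,0,0,0.03,0.069,-0.003,0],[0,0,0,0.01,0.023,0,0]]'>/dev/null; python3 rng.py 6 11.5; python3 -m pendant '[[0,0,0,0.02,0.046,0,0],[0,0,0,0.01,0.023,0,0]]'>/dev/null; python3 rng.py 6 11.5;  python3 - <<'E'
from h import *
shot("wrist","w4")
a=cv2.imread("pics/w3.png",0);b=cv2.imread("pics/w4.png",0)
print(a[220,150:200:2],b[220,150:200:2]);print(a[220,360:400:2],b[220,360:400:2])
E
```

```text
t 9.65 pos [0.5674 0.0857 0.0624] F [-1.6 -5.   5.7] along -5.2
t 9.90 pos [0.5687 0.0885 0.0623] F [-2.2 -4.   5.7] along -4.5
[235 235 233 234 234 234 233 234 234 237 236 226 135  93  95  94  96  97
  97  95  94  94  96  95  95] [237 237 236 218 105  93  94  92  92  96  96  96  94  94  95  94  95  94
  93  95  94  93  94  95  93]
[ 96  94  97  95  96  94  97 100 109 126 205 230 234 233 233 233 233 234
 232 232] [113 167 226 234 233 233 232 233 233 233 233 233 233 233 233 215 112  67
  64  65]
```

```bash
python3 - <<'E'
from h import *
u=np.array([.391,.920]);c=np.array([.5509,.047])
print("left edge, expect -4:",(at_z("wrist",(157.5,220),.0635)[:2]-c)@u*1e3)
E
python3 -m pendant '[[0,0,0,0,0,-0.018,0],[0,0,0,0,0,0,0]]'>/dev/null; python3 rng.py 6 11.5 && python3 -m pendant '[[0,0,0,0.02,0.046,0,0],[0,0,0,0.02,0.046,0,0]]'>/dev/null; python3 rng.py 6 11.5;python3 - <<'E'
from h import *
shot("wrist","w5")
b=cv2.imread("pics/w5.png",0)
print(b[220,130:180:2]);print(b[220,330:370:2])
E
```

```text
left edge, expect -4: -3.734648503335693
t 10.20 pos [0.5689 0.0886 0.0619] F [-2.3 -3.6  9.4] along -4.2
t 10.45 pos [0.5704 0.0917 0.0618] F [-2.4 -4.1  7.4] along -4.7
[234 234 234 234 233 234 234 236 232 163  96  94  94  94  92  93  94  93
  95  95  94  95  95  93  95]
[ 99  95  94  95  95  97  97  98  96  97 105 125 205 232 233 233 232 232
 232 233]
```

```bash
python3 -m pendant '[[0,0,0,0,0,0.5,0],[0,0,0,0,0,1,0],[0,0,0,0,0,1,0.5],[0,0,0,0,0,0.7,1],[0,0,0,0.2,0.6,0,1],[0,0,0,0.2,0.7,0,1],[0,0,0,0,0,0,1],[0,0,0,0,0,0,1]]'
python3 - <<'E'
from h import *
shot("wrist","w6"); print(manip.get_obs()["eef_pos"])
for n,z in [("jar",0),("seat",.052),("lightbase",0)]:
    for a in manip.landmark_of("wrist",n)[:2]: print(n,np.round(a["location"],1),round(a["conf"],2),np.round(at_z("wrist",a["location"],z),4))
print(manip.look_for("wrist","jar"))
E
```

```text
time_s: 11.5
eef_pos: [0.5856, 0.1459, 0.1878]
tcp_rot: [-179.9, -0.1, 157.1]
ft_force: [1.0, -1.0, 0.5]
finger_gap: 0.996
grip_force: 0.0
[0.58573063 0.14517533 0.18817665]
jar [451.9 169.9] 0.68 [0.6384 0.3002 0.    ]
seat [100.9 202.9] 0.74 [0.5347 0.0109 0.052 ]
lightbase [163.5 191.4] 0.86 [0.5522 0.0428 0.    ]
[{'box': [433.2, 149.1, 515.3, 210.4], 'conf': 0.98}, {'box': [16.0, 123.9, 263.7, 274.9], 'conf': 0.47}]
```

View pics/w6.png

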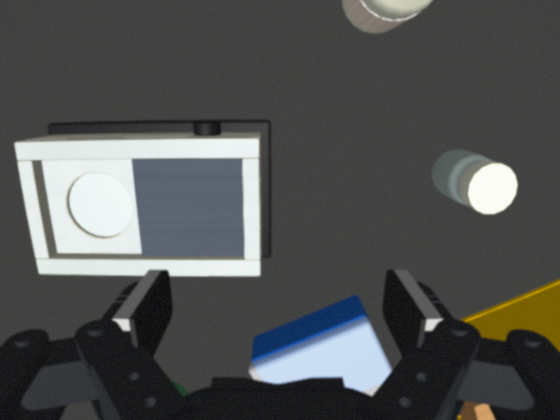

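The leaf is fully open. The seat circle is at about (101,205), and the jar stands at (475,180) with its cap centre at about (492,187).

```bash
python3 - <<'E'
from h import *
print("jar cap",at_z("wrist",(492,187.5),.07)); print("seat",at_z("wrist",(101,205),.052))
print(manip.get_obs()["eef_pos"])
E
python3 -m pendant '[[0,0,0,0.3,0.8,-0.3,1],[0,0,0,0.3,0.8,0,1],[0,0,0,0.3,0.8,0,1],[0,0,0,0,0,0,1],[0,0,0,0,0,0,1]]'
python3 - <<'E'
from h import *
shot("wrist","w7")
a=manip.landmark_of("wrist","jar")[0]; print(a,at_z("wrist",a["location"],0))
b=manip.look_for("wrist","jar")[0];print(b); print(manip.get_obs()["eef_pos"])
E
```

```text
jar cap [0.63912132 0.29988281 0.07      ]
seat [0.53649534 0.00996089 0.052     ]
[0.58603335 0.14469534 0.18916822]
time_s: 12.38
eef_pos: [0.6221, 0.2402, 0.1772]
tcp_rot: [-180.0, 0.0, 157.0]
ft_force: [-0.5, -1.2, 0.3]
finger_gap: 0.998
grip_force: 0.0
{'location': [349.0, 172.5], 'conf': 0.89} [0.63702491 0.30302891 0.        ]
{'box': [326.9, 153.9, 390.6, 218.0], 'conf': 0.73}
[0.62221418 0.2398039  0.17758379]
```

View pics/w7.png

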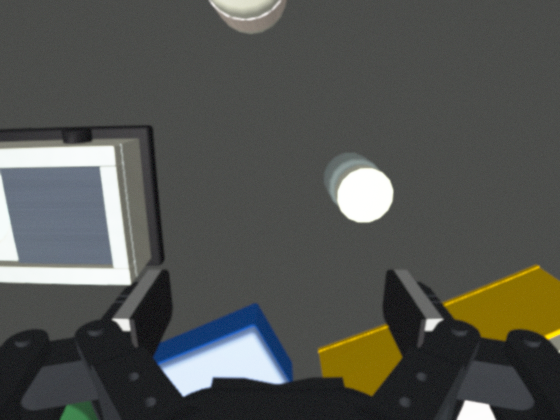

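The cap centre is at (364,193), clear of both the fingers and the yellow rack.

Run:
```python
from h import *
p=at_z("wrist",(364.5,193.5),.07); print(p, (p-manip.get_obs()["eef_pos"])/.04)
```

```text
[0.63754293 0.30073703 0.07      ] [ 0.38321865  1.52332808 -2.68959476]
```

```bash
python3 -m pendant '[[0,0,0,0.2,0.76,0,1],[0,0,0,0.19,0.76,0,1],[0,0,0,0,0,-0.8,1],[0,0,0,0,0,-0.8,1],[0,0,0,0,0,-0.8,1],[0,0,0,0,0,-0.8,1],[0,0,0,0,0,-0.54,1],[0,0,0,0,0,0,1]]'
python3 - <<'E'
from h import *
shot("wrist","w8")
E
```

```text
time_s: 13.52
eef_pos: [0.6368, 0.3011, 0.0262]
tcp_rot: [-179.9, -0.1, 157.0]
ft_force: [0.2, 0.6, -0.5]
finger_gap: 1.001
grip_force: 0.0
```

View pics/w8.png

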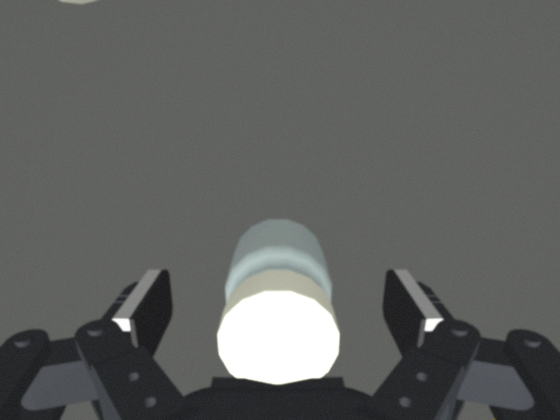

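The jar is centred between the pads at column 278, so I close.

```bash
python3 -m pendant '[[0,0,0,0,0,0,0.5],[0,0,0,0,0,0,0.3],[0,0,0,0,0,0,0],[0,0,0,0,0,0,0],[0,0,0,0,0,0,0],[0,0,0,0,0,0,0]]'; python3 chk.py 99; python3 -m pendant '[[0,0,0,0,0,0.3,0],[0,0,0,0,0,0.8,0],[0,0,0,0,0,1,0],[0,0,0,0,0,1,0],[0,0,0,0,0,0,0]]'
python3 - <<'E'
from h import *
shot("wrist","w9"); o=manip.get_obs(); print(o["eef_pos"])
a=manip.landmark_of("wrist","jar");print(a)
E
```

```text
time_s: 14.32
eef_pos: [0.6383, 0.3023, 0.0292]
tcp_rot: [179.9, 0.1, 157.0]
ft_force: [-1.5, -0.6, 6.1]
finger_gap: 0.487
grip_force: 60.4
t 14.32 pos [0.6383 0.3023 0.0292] F [-1.5 -0.6  6.1]
time_s: 14.95
eef_pos: [0.6398, 0.3028, 0.1567]
tcp_rot: [179.7, 0.2, 157.0]
ft_force: [-0.3, -0.2, -1.4]
finger_gap: 0.482
grip_force: 60.9
[0.63856958 0.30236065 0.15403502]
[{'location': [278.6, 253.5], 'conf': 0.76}]
```

View pics/w9.png

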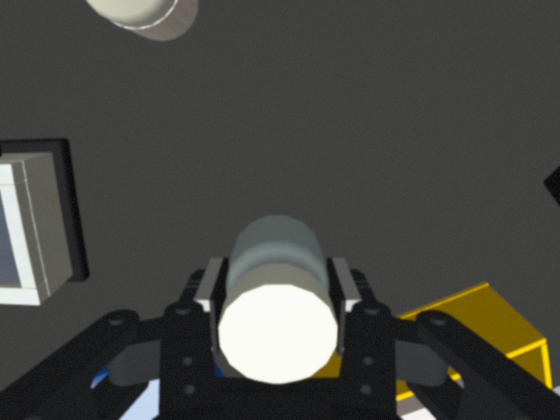

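The jar is held straight between the pads. Before carrying it over, I work out where it sits relative to the TCP and get a second fix on the seat from the close view in w3.

Run:
```python
from h import *
from scipy.spatial.transform import Rotation as R
o=manip.get_obs();c=manip.calibration("wrist")
def T(p,r):
    M=np.eye(4);M[:3,:3]=R.from_euler("xyz",r,degrees=True).as_matrix();M[:3,3]=p;return M
X=np.linalg.inv(T(o["eef_pos"],o["tcp_rot"]))@np.array(c["world_from_camera"])
c3=dict(c,world_from_camera=T([.5653,.0824,.0623],[180,0,157])@X)
im=cv2.imread("pics/w3.png",0)
e=cv2.Canny(cv2.GaussianBlur(im,(3,3),0),15,40)
ys,xs=np.nonzero(e[200:330,45:172]); pts=np.c_[xs+45,ys+200].astype(np.float32)
d=np.hypot((pts[:,0]-113)/57,(pts[:,1]-265.5)/53.5); q=pts[abs(d-1)<.08]
el=cv2.fitEllipse(q);print(len(q),el)
for z in (.053,.058): print("seat",z,at_z("w",el[0],z,c3), [np.round(np.linalg.norm(at_z("w",(el[0][0]-57,el[0][1]),z,c3)-at_z("w",(el[0][0]+57,el[0][1]),z,c3)),4)])
p=at_z("wrist",(278.6,253.5),o["eef_pos"][2]-.029,c); print("jar base - tcp",p-o["eef_pos"],o["eef_pos"],o["tcp_rot"])
cap=at_z("wrist",(277.5,323),o["eef_pos"][2]+.041,c); print("cap-tcp",cap-o["eef_pos"])
```

```text
422 ((111.57201385498047, 265.8414001464844), (103.03878021240234, 116.68824768066406), 122.2531509399414)
seat 0.053 [0.53503264 0.01175532 0.053     ] [np.float64(0.0559)]
seat 0.058 [0.53380532 0.01503791 0.058     ] [np.float64(0.054)]
jar base - tcp [ 0.00190746  0.00023303 -0.029     ] [0.63765117 0.3020997  0.15218142] [1.79963094e+02 1.51370064e-02 1.57014447e+02]
cap-tcp [-0.00412679  0.00209355  0.041     ]
```

Run:
```python
from h import *
for n in("w8","w9"):
    g=cv2.imread(f"pics/{n}.png",0); print(n,g[210:396:4,278])
    m=(g>(245 if n=="w8" else 195)).astype(np.uint8); m[:250]=0;m[388:]=0;m[:,:205]=0;m[:,350:]=0
    c=max(cv2.findContours(m,0,1)[0],key=cv2.contourArea);print(cv2.boundingRect(c),cv2.fitEllipse(c))
o=manip.get_obs();print(o["eef_pos"],o["tcp_rot"],o["moment"],o["ft_force"])
shot("scene","s1")
```

```text
w8 [ 99  97 107 134 134 134 134 133 134 146 167 186 180 165 146 168 175 176
 178 178 212 255 255 255 255 255 255 255 255 255 255 255 255 255 255 255
 255 255 255 255 255 255 255 255  44  34  36]
(218, 291, 121, 93) ((277.9264221191406, 337.96881103515625), (91.98592376708984, 122.38029479980469), 90.015869140625)
w9 [ 66  67  91  90  90  88  92  90 104 117 127 118 109  99 118 117 122 120
 128 247 251 251 251 251 251 251 251 251 250 251 250 250 251 250 250 250
 250 249 250 250 250 250 250 231  24  20  26]
(219, 285, 118, 98) ((277.6177978515625, 333.3526611328125), (97.79529571533203, 117.37421417236328), 89.41740417480469)
[0.63765117 0.3020997  0.15218142] [1.79963094e+02 1.51370064e-02 1.57014447e+02] [-0.03083268  0.02145696 -0.00074408] [-0.28161701  0.36057914 -1.89563767]
```

The cap is upright and the jar is centred to about 1 mm. I carry it over the seat and tilt the tool by −1.6° about the base x, because the leaf fell 2 mm over its travel.

```bash
python3 -m pendant '[[0,0,0,-0.2,-0.5,0,0],[0,0,0,-0.3,-0.9,0,0],[0,0,0,-0.3,-0.9,0,0],[0,0,0,-0.3,-0.9,0,0],[-0.15,0.062,0,-0.3,-0.9,0,0],[0,0,0,-0.3,-0.9,0,0],[0,0,0,-0.3,-0.9,0,0],[0,0,0,-0.3,-0.8,0,0],[0,0,0,-0.2,-0.4,0,0],[0,0,0,0,0,0,0]]'
python3 -m pendant '[[0,0,0,0,0,0,0],[0,0,0,0,0,0,0]]'
python3 - <<'E'
from h import *
shot("wrist","w10"); c=manip.calibration("wrist");o=manip.get_obs(); print(o["eef_pos"],o["ft_force"])
for a in manip.landmark_of("wrist","seat")[:2]: print(a,at_z("wrist",a["location"],.052,c))
for a in manip.landmark_of("wrist","jar")[:2]: print(a,at_z("wrist",a["location"],o["eef_pos"][2]-.029,c))
shot("top","t2")
for a in manip.landmark_of("top","seat")[:2]: print(a,at_z("top",a["location"],.052))
print((np.array([.5353,.0119,.090])-o["eef_pos"])/.04)
E
```

```text
time_s: 16.35
eef_pos: [0.5371, 0.0175, 0.1513]
tcp_rot: [-178.4, -0.0, 156.9]
ft_force: [-0.0, 1.1, -1.4]
finger_gap: 0.481
grip_force: 60.9
time_s: 16.6
eef_pos: [0.538, 0.0195, 0.1515]
tcp_rot: [-178.4, 0.0, 157.1]
ft_force: [-0.6, 0.4, -1.8]
finger_gap: 0.477
grip_force: 60.9
[0.53794967 0.01920268 0.15150615] [ 0.16921556  0.28595548 -1.15818745]
{'location': [268.8, 211.7], 'conf': 0.89} [0.53582812 0.01094937 0.052     ]
{'location': [279.1, 251.3], 'conf': 0.69} [0.53850818 0.01937837 0.12250615]
[-0.06624187 -0.18256698 -1.53765366]
```

```bash
python3 -m pendant '[[0,0,0,-0.07,-0.21,0,0],[0,0,0,0,0,0,0],[0,0,0,0,0,-0.7,0],[0,0,0,0,0,-0.6,0],[0,0,0,0,0,-0.1,0],[0,0,0,0,0,0,0],[0,0,0,0,0,0,0]]'
python3 - <<'E'
from h import *
shot("wrist","w11"); o=manip.get_obs(); print(o["eef_pos"],o["ft_force"])
for a in manip.landmark_of("wrist","jar")[:1]: print(a,at_z("wrist",a["location"],o["eef_pos"][2]-.029))
for a in manip.landmark_of("wrist","seat")[:1]: print(a,at_z("wrist",a["location"],.052))
E
```

```text
time_s: 17.73
eef_pos: [0.5356, 0.0097, 0.0967]
tcp_rot: [-178.4, 0.1, 157.0]
ft_force: [0.4, 0.5, -1.4]
finger_gap: 0.481
grip_force: 60.9
[0.5355404  0.00969516 0.0966638 ] [-0.87991188 -0.14512527 -1.034362  ]
{'location': [277.4, 254.1], 'conf': 0.63} [0.53708619 0.00852483 0.0676638 ]
```

View pics/w11.png

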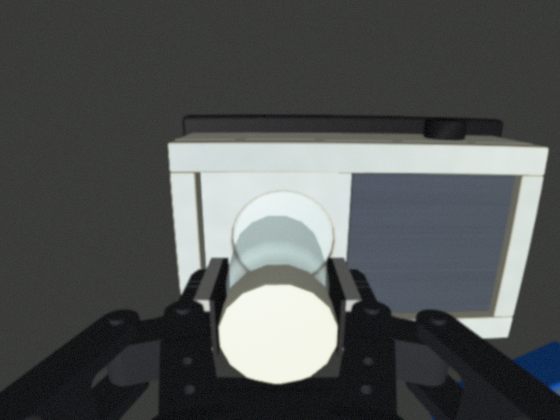

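The picture shows the jar above the seat, with the seat ring's top at (283,190) and its sides at columns 231 and 334. The jar base arc tops at (278,213). I'll compute the remaining offset.

Run:
```python
from h import *
o=manip.get_obs();ex=np.array([.9205,-.391]);u=np.array([.391,.9205]);t=o["eef_pos"][:2]
f=lambda p,z:(lambda w:np.round([w@ex*1e3,w@u*1e3],1))(at_z("wrist",p,z)[:2]-t)
g=cv2.imread("pics/w11.png",0)
print(g[180:232:2,281]); print(g[240,222:246],g[240,322:346])
print("seat top (x+27)",f((283,190),.058),"L",f((231,240),.058),"R",f((334,240),.058))
print("jar base arc (x+22)",f((278,213.5),o["eef_pos"][2]-.029),o["eef_pos"])
```

```text
[223 224 223 223 221 214 230 238 238 238 238 238 237 236 237 237 237 232
 195 180 180 180 180 180 180 177]
[224 224 226 225 225 224 224 217 200 180 162 182 215 227 221 201 183 178
 179 179 180 183 178 179] [231 229 231 231 231 232 230 229 227 219 195 173 183 206 220 223 224 225
 223 224 224 224 223 222]
seat top (x+27) [-29.2   2.1] L [ -1.6 -25.4] R [-2.2 29.2]
jar base arc (x+22) [-19.6  -0.2] [0.5353156  0.00970734 0.09637471]
```

```bash
python3 -m pendant '[[0,0,0,-0.055,0.083,0,0],[0,0,0,0,0,-0.12,0],[0,0,0,0,0,-0.08,0],[0,0,0,0,0,0,0]]'>/dev/null; python3 rng.py -4 1.5 && python3 -m pendant '[[0,0,0,0,0,-0.025,0],[0,0,0,0,0,-0.025,0]]'>/dev/null && python3 rng.py -4 1.5 && python3 -m pendant '[[0,0,0,0,0,-0.025,0],[0,0,0,0,0,0,0]]'>/dev/null && python3 rng.py -4 1.5 && python3 -m pendant '[[0,0,0,0,0,-0.025,0],[0,0,0,0,0,0,0]]'>/dev/null && python3 rng.py -4 1.5 && python3 -m pendant '[[0,0,0,0,0,-0.025,0],[0,0,0,0,0,0,0]]'>/dev/null && python3 rng.py -4 1.5  && python3 -m pendant '[[0,0,0,0,0,-0.02,0],[0,0,0,0,0,0,0]]'>/dev/null && python3 rng.py -4 1.5  && python3 -m pendant '[[0,0,0,0,0,-0.02,0],[0,0,0,0,0,0,0]]'>/dev/null && python3 rng.py -4 1.5
```

```text
t 18.38 pos [0.5324 0.0129 0.0872] F [-0.4  0.  -1. ] along -0.1
t 18.62 pos [0.5327 0.0129 0.0857] F [ 0.8  0.4 -1.1] along 0.7
t 18.88 pos [0.5326 0.013  0.0846] F [ 1.3  0.2 -1. ] along 0.7
t 19.12 pos [0.5326 0.013  0.0836] F [ 0.2 -0.9 -0.3] along -0.7
t 19.38 pos [0.5326 0.0129 0.0826] F [-0.2 -0.9 -1.8] along -0.9
t 19.62 pos [0.5326 0.013  0.0818] F [ 0.  -0.4 -0.3] along -0.4
t 19.88 pos [0.5327 0.013  0.0811] F [ 0.7  0.4 -0.8] along 0.6
```

The jar's bottom is now below the channel floor, so it's inside the seat. I continue gently.

```bash
python3 -m pendant '[[0,0,0,0,0,-0.013,0],[0,0,0,0,0,0,0]]'>/dev/null && python3 rng.py -4 1.5 && python3 -m pendant '[[0,0,0,0,0,-0.013,0],[0,0,0,0,0,0,0]]'>/dev/null && python3 rng.py -4 1.5 && python3 -m pendant '[[0,0,0,0,0,-0.013,0],[0,0,0,0,0,0,0]]'>/dev/null && python3 rng.py -4 1.5 && python3 -m pendant '[[0,0,0,0,0,-0.013,0],[0,0,0,0,0,0,0]]'>/dev/null && python3 rng.py -4 1.5 && python3 -m pendant '[[0,0,0,0,0,-0.013,0],[0,0,0,0,0,0,0]]'>/dev/null && python3 rng.py -4 1.5 && python3 -m pendant '[[0,0,0,0,0,-0.013,0],[0,0,0,0,0,0,0]]'>/dev/null && python3 rng.py -4 1.5
```

```text
t 20.12 pos [0.5329 0.0129 0.081 ] F [-1.7 -0.7  4.8] along -1.3
```

```bash
python3 -m pendant '[[0,0,0,0,0,0.004,0],[0,0,0,0,0,0,0.55],[0,0,0,0,0,0,0.65],[0,0,0,0,0,0,1],[0,0,0,0,0,0,1],[0,0,0,0,0,0,1],[0,0,0,0,0,0,1]]'; python3 chk.py 99
python3 - <<'E'
from h import *
shot("wrist","w12")
g=cv2.imread("pics/w12.png",0);m=(g>195).astype(np.uint8); m[:250]=0;m[:,:205]=0;m[:,350:]=0;m[388:]=0
c=max(cv2.findContours(m,0,1)[0],key=cv2.contourArea);print(cv2.boundingRect(c)); print(manip.landmark_of("wrist","jar"))
E
```

```text
time_s: 21.0
eef_pos: [0.5327, 0.013, 0.0807]
tcp_rot: [-178.4, 0.0, 157.0]
ft_force: [-0.1, -0.4, -0.5]
finger_gap: 0.997
grip_force: 0.0
t 21.00 pos [0.5327 0.013  0.0807] F [-0.1 -0.4 -0.5]
(205, 250, 145, 133)
[{'location': [278.4, 255.7], 'conf': 0.64}]
```

Released, with no force on the hand, and the jar hasn't moved. I lift straight up and check.

```bash
python3 -m pendant '[[0,0,0,0,0,0.3,1],[0,0,0,0,0,0.7,1],[0,0,0,0,0,1,1],[0,0,0,0,0,1,1],[0,0,0,0,0,1,1],[0,0,0,-0.3,1,0,1],[0,0,0,-0.3,1,0,1],[0,0,0,0,0,0,1],[0,0,0,0,0,0,1]]'
python3 - <<'E'
from h import *
for cam in("wrist","top","scene"):
    shot(cam,"f_"+cam)
    for n,z in [("jar",.052),("seat",.052)]:
        for a in manip.landmark_of(cam,n)[:2]: print(cam,n,np.round(a["location"],1),round(a["conf"],2),np.round(at_z(cam,a["location"],z),4))
    print(manip.look_for(cam,"jar")[:2])
im=[cv2.resize(cv2.imread("pics/f_wrist.png"),(560,420)), ]
a=cv2.imread("pics/f_scene.png")[140:270,220:350]; a=cv2.resize(a,(240,240),interpolation=cv2.INTER_CUBIC)
c=np.zeros((420,800,3),np.uint8); c[:,:560]=im[0]; c[:240,560:]=a; cv2.imwrite("pics/final.png",c)
E
```

```text
time_s: 22.22
eef_pos: [0.5089, 0.0923, 0.2413]
tcp_rot: [-178.4, 0.1, 157.0]
ft_force: [-0.5, -1.1, 0.1]
finger_gap: 1.002
grip_force: 0.0
wrist jar [217.8 234.8] 0.6 [0.5331 0.0129 0.052 ]
[{'box': [181.7, 214.7, 237.5, 290.4], 'conf': 0.65}]
top jar [284.  225.8] 0.73 [0.5268 0.0071 0.052 ]
top seat [281.9 222.7] 0.87 [0.534  0.0118 0.052 ]
top seat [174.2 251.7] 0.53 [0.4705 0.2609 0.052 ]
[{'box': [272.4, 214.1, 294.2, 230.3], 'conf': 0.53}]
scene jar [278.9 204. ] 0.58 [0.5438 0.0128 0.052 ]
scene jar [359.2 144.6] 0.31 [0.3943 0.3036 0.052 ]
scene seat [274.3 204.8] 0.96 [0.5427 0.0013 0.052 ]
scene seat [277.5 196.5] 0.48 [0.5178 0.0177 0.052 ]
[{'box': [267.9, 178.0, 287.8, 207.2], 'conf': 0.96}, {'box': [251.6, 180.3, 330.4, 234.4], 'conf': 0.48}]
```

Run:
```python
from h import *
u=np.array([.391,.9205]); t=np.linspace(0,2*np.pi,40); P=[]
for h in (0,.07):
    c=np.array([.5335,.0125,.052])+h*np.array([*(u*.028),1]); P+=[proj("wrist",c+.022*np.array([np.cos(a),np.sin(a),0])) for a in t]
P=np.array(P);print("expected box",P.min(0),P.max(0))
o=manip.get_obs();print(o["time_s"],o["eef_pos"])
for n,z in [("leaf",.064),("bottle",0),("tipbox",0)]: print(n,[(np.round(a["location"],1),round(a["conf"],2)) if "location" in a else a for a in manip.landmark_of("top",n)[:1]])
g=cv2.imread("pics/f_wrist.png",0); print(g[200,200:400:6])
```

```text
expected box [175.40420031 214.66598508] [238.99743456 292.31330847]
22.825 [0.50867935 0.09288346 0.2406567 ]Traceback (most recent call last):
  File "<stdin>", line 7, in <module>
ValueError: it knows: beaker, bottle, cover, flask, jar, lightbase, pipette, seat, slidebox, tipbox
```

The measured jar box matches the one projected for an upright jar on the glass to within about 6 px. The leaf is at its stop and the gripper is clear, so I hand in.

```bash
python3 -c "
from workcell import manip
print(manip.hand_in())"
```

```text
the job is handed in; nothing more can be done
None
```

I handed the job in at about 23 s: the leaf is open to its stop, the jar stands upright in the seat and is let go, and the highest press on the light base that I read was about 9.4 N.

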